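# Scoop glazed beads from the tray into the bowl

## Task

Use the scoop to move all five glazed beads from the dark wooden tray into the terracotta bowl, then lay the scoop back flat on its cork mat. Never touch a bead with the fingers, keep the bowl where it stands, and leave the other pots, jars and the brush undisturbed.

Things in the scene. Friction and masses are not known exactly. Their poses are not given: they have to be found in the camera images.
- tray: dark wooden tray, open on top, fixed to the table; outside 212 (along its x) x 122 (along its y) x 32 high, walls 6 and floor 6 thick, so inside 200 x 110 and 26 deep; origin at the centre of its underside. The beads start in its +x half (the end away from the robot).
- scoop: aluminium scoop, wooden handle, 0.11-0.22 kg, starts flat on the mat. Head 80 x 96 (x, y), floor 2 thick; open top and front (+x); side walls 3 thick, 30 high, x -40 to +24; back wall 36 high at x = -40. Origin: centre of the head's flat underside, z up. The handle, a bar 16 wide (y), 22 deep, rises from the back wall's top at 30 degrees towards -x, ending near x = -130, z = 86
- scoop_lip (a point): middle of the scoop's front edge, at its underside: (40, 0, 0) in the scoop's frame; axes as the scoop's
- scoop_grip (a point): middle of the scoop's handle, on the bar's axis: (-86, 0, 57.5) in the scoop's frame; axes as the scoop's
- mat: cork mat fixed on the table, 210 (x) x 130 (y) x 4 thick; origin at the centre of its underside
- bowl: terracotta bowl, loose, 0.8 kg, rim 190 across, 60 high, wall 5; origin at the centre of its underside
- bead0_c (a point): centre of the blue bead: a chunky rounded glazed clay disc, 22 across and 15 thick (along its z), 12 g
- bead1_c (a point): centre of the orange bead: a chunky rounded glazed clay disc, 22 across and 15 thick (along its z), 12 g
- bead2_c (a point): centre of the yellow bead: a chunky rounded glazed clay disc, 22 across and 15 thick (along its z), 12 g
- bead3_c (a point): centre of the pale blue ceramic bead: a chunky rounded glazed clay disc, 22 across and 15 thick (along its z), 12 g
- bead4_c (a point): centre of the red bead: a chunky rounded glazed clay disc, 22 across and 15 thick (along its z), 12 g
- jar_blue: bystander: blue ceramic jar, 56 across, 70 high, origin under its centre
- pot_small: bystander: small terracotta pot, 62 across, 55 high, origin under its centre
- glaze: bystander: yellow glaze jar with a white cap, 52 across, 100 high, origin under its centre
- brush: bystander: brush lying on the table, about 200 long, origin under its middle
- cup_clay: bystander: closed terracotta form, 68 across, 70 high, origin under its centre
- bead0: the same bead as point bead0_c; origin at the centre of one flat face, 7.5 from its centre
- bead1: the same bead as point bead1_c; origin at the centre of one flat face, 7.5 from its centre
- bead2: the same bead as point bead2_c; origin at the centre of one flat face, 7.5 from its centre
- bead3: the same bead as point bead3_c; origin at the centre of one flat face, 7.5 from its centre
- bead4: the same bead as point bead4_c; origin at the centre of one flat face, 7.5 from its centre
Not all that is in view belongs to the job. Of the things shaped like the scoop, the aluminium one is meant. What is shaped like the bowl but white is not meant.

How it is judged:
On the way, in this order (a step that is already met when the one before it is completed fails the run):
1. at least one bead is in the scoop's head and the scoop's front edge is raised above the tray's rim (60 mm over the table) (height (world z) of scoop_lip above 0.06 m and height (world z) of scoop above 0.05 m and ((x of bead0_c in the frame of scoop between -0.04 and 0.042 m and y of bead0_c in the frame of scoop between -0.048 and 0.048 m and z of bead0_c in the frame of scoop between 0 and 0.04 m) or (x of bead1_c in the frame of scoop between -0.04 and 0.042 m and y of bead1_c in the frame of scoop between -0.048 and 0.048 m and z of bead1_c in the frame of scoop between 0 and 0.04 m) or (x of bead2_c in the frame of scoop between -0.04 and 0.042 m and y of bead2_c in the frame of scoop between -0.048 and 0.048 m and z of bead2_c in the frame of scoop between 0 and 0.04 m) or (x of bead3_c in the frame of scoop between -0.04 and 0.042 m and y of bead3_c in the frame of scoop between -0.048 and 0.048 m and z of bead3_c in the frame of scoop between 0 and 0.04 m) or (x of bead4_c in the frame of scoop between -0.04 and 0.042 m and y of bead4_c in the frame of scoop between -0.048 and 0.048 m and z of bead4_c in the frame of scoop between 0 and 0.04 m))), for 0.2 s.
2. all five beads are in the bowl (horizontal distance between each of bead0_c, bead1_c, bead2_c, bead3_c, bead4_c and bowl below 0.088 m and z of bead0_c in the frame of bowl between 0 and 0.06 m and z of bead1_c in the frame of bowl between 0 and 0.06 m and z of bead2_c in the frame of bowl between 0 and 0.06 m and z of bead3_c in the frame of bowl between 0 and 0.06 m and z of bead4_c in the frame of bowl between 0 and 0.06 m), for 0.2 s.
At the end, for the whole second after the job is handed in: All five beads rest in the bowl, below its rim. The scoop rests flat (within 0.12 rad), its head's centre over the cork mat and its underside within 12 mm of the table. The bowl stands upright within 40 mm of its start (all of step 2 and x of scoop in the frame of mat between -0.105 and 0.105 m and y of scoop in the frame of mat between -0.065 and 0.065 m and z of scoop in the frame of mat between -0.005 and 0.012 m and angle between each of scoop, bowl's own z axis and vertical below 0.12 rad and linear speed of scoop below 0.02 m/s and distance of bowl from where it was at the start of the episode below 0.04 m and linear speed of each of bead0, bead1, bead2, bead3, bead4 below 0.05 m/s); the robot touches nothing.
It fails at once if a finger touches a bead (contact force between the fingers and bead0 above 0.3 N or contact force between the fingers and bead1 above 0.3 N or contact force between the fingers and bead2 above 0.3 N or contact force between the fingers and bead3 above 0.3 N or contact force between the fingers and bead4 above 0.3 N).
It fails at once if a bystander (blue jar, small pot, glaze jar, brush, clay form) is moved more than 30 mm (distance of any of jar_blue, pot_small, glaze, brush, cup_clay from where it was at the start of the episode above 0.03 m).
It also fails if it takes over 64 s, if anything falls off the work surface, if the arm or the gripper's body presses on something with over 40 N, if the wrist force passes 120 N, or if a joint passes its speed limit or range.

## Robot

A 6-joint arm with a two-finger parallel gripper is mounted at the origin on the work surface. World frame = base frame: x ahead of the robot, y to its left, z up, the work surface at z = 0. Lengths are in m, angles in rad, forces in N, time in s.
With the tool pointing down it reaches from about 0.25 to 0.725 m from the base axis. Payload 4 kg.
Tool frame: the origin (TCP) lies at the very end of the fingers, on their centre line; the grasp point (between the pads) lies 19 mm behind it; z points along the fingers, y is the line along which they close (so a half turn about z gives the same grasp; the last joint's range is limited). The gripper opens to 85 mm and grips with 20 to 120 N. Pads are 22 mm wide; open, the fingers measure 114 mm over their backs; the gripper's body (76 mm by 85 mm) begins 54 mm behind the grasp point. The pads swing forward as they close: fully open they stand 13 mm farther back than shut.
Start: joints at [-1.182, 0.241, 0.005, 1.335, 0, 1.571], TCP at [0.19, -0.463, 0.231] pointing down, gripper open.
Joint ranges: [-2.72, 2.72], [-1.05, 1.87], [-1.09, 1.28], [-1.99, 2.15], [-1.42, 1.44], [-3.14, 3.14]. Speed limits (rad/s): [2.79, 2.79, 3.14, 3.14, 3.14, 3.14].

## Interface

Orientations are given as a unit quaternion [x, y, z, w].
In Python, from cell import observe, camera, sign_off gives the robot as it stands.
- The arm moves only by the tool carry_out, never from a script. Its argument "series" is a list of rows, each a list of 7 numbers: the turn, a rotation vector about the tool's x, y, z in degrees, then the shift along the tool's x, y, z in m, then the closure, from 0 (fully open) to 1 (shut). A call has 1 to 12 rows; each row is the pose to reach, as a shift and turn from the pose commanded when the call began, along the tool's axes at that moment; what a row does not reach only later rows make up. A row lasts 1/10 s, in which the tool goes at most 50 mm and 8.59 degrees, less where a joint would pass 70% of its speed; a pose out of reach is approached as far as the arm can. A call with a gripper value outside its range is refused whole. The fingers move at their own pace and stop on an object; the grip force is fixed at half the most. Time passes only in rows, so rows that repeat a pose let the fingers close. It gives the time, the measured TCP pose, the force, the opening and the grip force at its end, in the units of the state.
- observe(): the state, without advancing time (a new reading comes with each control period).
- camera(name): name is "scene" or "top" or "wrist"; returns a dict with "img" (400x640x3 uint8, red, green, blue), "vfov" (degrees; the focal length in pixels is half the picture's height over the tangent of half this angle, whatever the lens; pixels are square), "cx", "cy" (the principal point, pixels), "distortion" ([k1, k2, p1, p2, k3] as OpenCV has them; the pictures are not rectified), "pose" (4x4, takes a point from camera to world coordinates). Camera axes: x right, y up, looking along -z (the intrinsics and any distortion apply to the point x, -y, -z); pixel columns grow to the right and rows downward; lengths in m; the calibration is good to about 2 mm. A picture is of the moment at which its call begins. There is no depth.
- sign_off(): hands the job in; it is judged then, once.
The state is a dict: "time_s": time; "qpos": joint angles; "qd": joint speeds; "joint_efforts": joint torques, N m; "tool_pos": TCP position; "orientation": TCP orientation; "contact_force": force on the tool from outside, world axes, zero at the start; "moment": the same for the moment, N m; "opening": finger opening in m; "grip_force": force on a finger pad.
Only numpy, scipy, OpenCV 4.12 (cv2) and the standard library are available. Lean on these libraries where they do the work, as an engineer would, in place of code of your own. Each camera call takes 0.05 s, during which the arm holds its last target. There are 200 camera calls.

## Working session

There is one attempt and no reset: what is moved stays moved. The work goes in short steps, Python scripts to look and compute and a tool call to move; the robot and the scene stay as the last step left them, time stands still between calls to the robot, and variables do not carry over. Pictures are saved under pics/ and viewed, at most 10 in all, crops included, and the job is handed in when it is done.

Besides the shell and the picture viewer there is one more tool, called after "Emit:" by a JSON object that holds its "name" and its "arguments". carry_out: Moves the arm, as the interface text tells. Its arguments: {"type":"object","properties":{"series":{"type":"array","items":{"type":"array","items":{"type":"number"}}}},"required":["series"]}

```bash
mkdir -p pics; ls
python3 - <<'E'
from cell import observe,camera
import cv2,numpy as np
print(observe())
for n in("top","scene"):
    c=camera(n); cv2.imwrite(f"pics/{n}0.png",c["img"][:,:,::-1]); np.savez(f"{n}0.npz",**{k:np.array(v) for k,v in c.items()})
    print({k:(np.round(v,4).tolist() if k!="img" else 0) for k,v in c.items()})
E
```

```text
pics
{'time_s': 0.0, 'qpos': array([-1.18200594e+00,  2.41423118e-01,  3.72256848e-03,  1.33519235e+00,
        1.33787836e-05,  1.57078596e+00]), 'qd': array([-0.00234433, -0.00010519, -0.00064692,  0.00062338, -0.00214433,
       -0.00053421]), 'joint_efforts': array([ 3.98865332e-04, -3.72315323e+01,  2.52408636e+01,  1.69428543e-02,
        5.60502735e-05, -5.20289198e-07]), 'tool_pos': array([ 0.18929952, -0.46209937,  0.23040726]), 'orientation': array([ 9.81163142e-01,  1.93178129e-01, -1.95932331e-04, -1.02983620e-03]), 'contact_force': array([ 0.13354279, -0.65214052,  0.2858178 ]), 'moment': array([-0.03896349, -0.03045953, -0.02034816]), 'grip_force': 0.0, 'opening': 0.08509964088836172}
{'img': 0, 'vfov': 50.3529, 'cx': 326.0298, 'cy': 192.0158, 'distortion': [-0.0088, 0.0, 0.0, 0.0, 0.0], 'pose': [[0.01, 0.9859, -0.1673, 0.2972], [-0.9998, 0.013, 0.0165, 0.0229], [0.0184, 0.1671, 0.9858, 1.3753], [0.0, 0.0, 0.0, 1.0]]}
{'img': 0, 'vfov': 51.3995, 'cx': 327.1033, 'cy': 197.6485, 'distortion': [0.0205, 0.0, 0.0, 0.0, 0.0], 'pose': [[0.4483, -0.6536, 0.6099, 1.2823], [0.8939, 0.3293, -0.3041, -0.3607], [-0.0021, 0.6815, 0.7318, 0.9878], [0.0, 0.0, 0.0, 1.0]]}
```

View pics/top0.png

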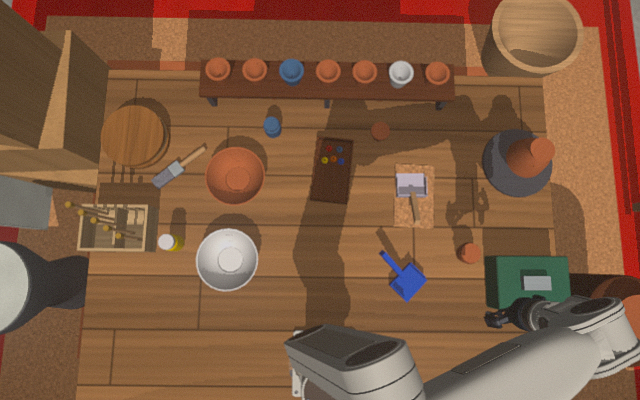

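View pics/scene0.png

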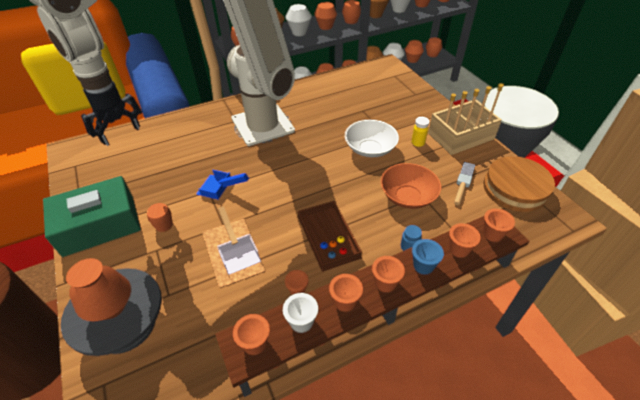

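Top view: the aluminium scoop lies on the cork mat at about (411,190), with its handle towards the robot. The blue scoop at (405,280) and the paint spatula/brush at (178,168) are not meant. The terracotta bowl is at (235,175); the white one at (227,260) is not meant. The tray is at (332,170), with the beads at its far end. I'll confirm in a crop.

```bash
cat > h.py <<'E'
import numpy as np,cv2
from scipy.spatial.transform import Rotation as R
def load(f): return dict(np.load(f))
def K(c):
    f=200/np.tan(np.radians(float(c["vfov"]))/2); return np.array([[f,0,c["cx"]],[0,f,c["cy"]],[0,0,1]],float)
def ray(c,px):
    u=cv2.undistortPoints(np.array(px,float).reshape(-1,1,2),K(c),c["distortion"]).reshape(-1,2)
    d=np.c_[u[:,0],-u[:,1],-np.ones(len(u))]@c["pose"][:3,:3].T
    return c["pose"][:3,3],d
def onz(c,px,z):
    o,d=ray(c,px); return o+d*((z-o[2])/d[:,2])[:,None]
def proj(c,P):
    q=(np.atleast_2d(P)-c["pose"][:3,3])@c["pose"][:3,:3]; q=q*[1,-1,-1]
    return cv2.projectPoints(q,np.zeros(3),np.zeros(3),K(c),c["distortion"])[0].reshape(-1,2)
E
python3 - <<'E'
from h import *
t=load("top0.npz"); im=t["img"][:,:,::-1]
crop=im[125:240,295:445]; a=cv2.resize(crop,None,fx=5,fy=5,interpolation=cv2.INTER_CUBIC)
cv2.imwrite("pics/crop0.png",a)
s=load("scene0.npz")["img"][:,:,::-1][195:290,195:365]
cv2.imwrite("pics/crop1.png",cv2.resize(s,None,fx=4.7,fy=4.7,interpolation=cv2.INTER_CUBIC))
E
```

```text
(no output)
```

View pics/crop0.png

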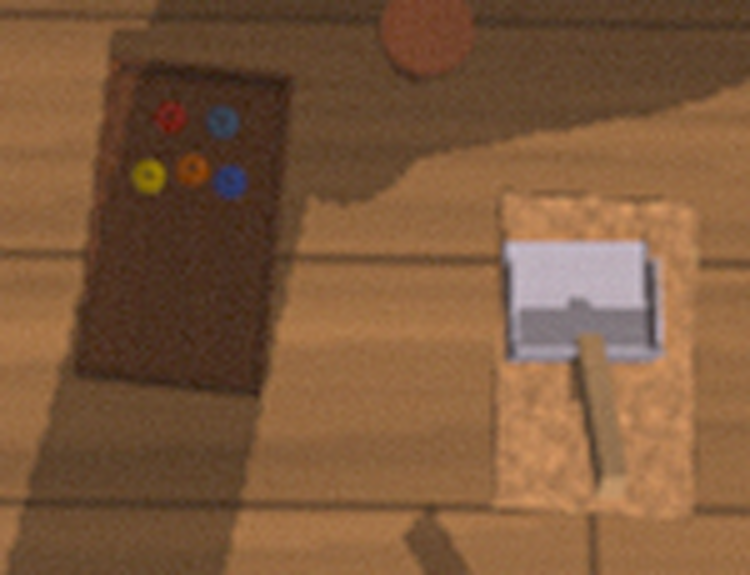

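View pics/crop1.png

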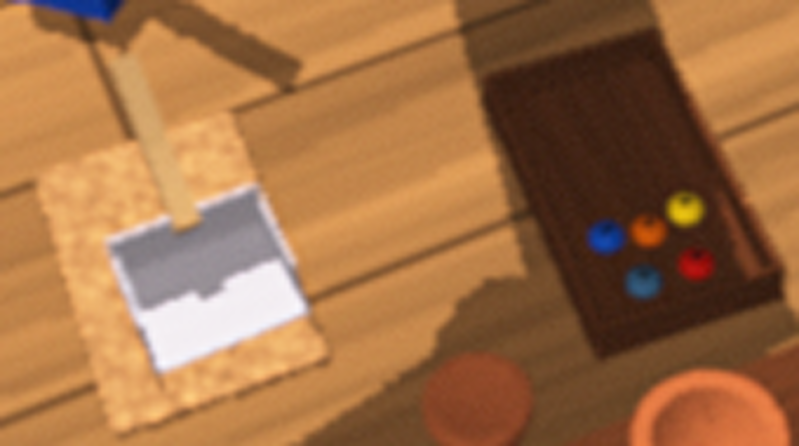

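Crops show: aluminium scoop head front edge at crop0 (507,242)-(645,240), handle from (590,338) to (610,488); tray rim corners (113,60),(292,75),(262,395),(77,375); five beads at the far end. It is the aluminium scoop with the wooden handle, on cork.

Run:
```python
from h import *
np.set_printoptions(precision=4,suppress=True)
t=load("top0.npz"); s=load("scene0.npz")
cr=lambda p:(np.array(p,float)+.5)/5-.5+[295,125]
cs=lambda p:(np.array(p,float)+.5)/4.7-.5+[195,195]
def show(n,P): print(n,P.tolist() if 0 else np.round(P[:,:2],4).tolist(), 'mean',P.mean(0)[:2])
tr=onz(t,cr([(113,60),(292,75),(262,395),(77,375)]),.032); show('tray',tr)
print('tray yaw',[np.degrees(np.arctan2(*(tr[a]-tr[b])[[1,0]])) for a,b in((0,3),(1,2))],np.linalg.norm(tr[0]-tr[3]),np.linalg.norm(tr[0]-tr[1]))
m=onz(t,cr([(502,195),(697,206),(690,517),(497,507)]),.004); show('mat',m)
print('yaw',[np.degrees(np.arctan2(*(m[a]-m[b])[[1,0]])) for a,b in((0,3),(1,2))])
f=onz(t,cr([(507,242),(645,240)]),.006); show('front',f)
b=onz(t,cr([(508,360),(660,357)]),.040); show('back',b)
f2=onz(s,cs([(160,370),(305,308)]),.006); show('front scene',f2)
b2=onz(s,cs([(108,240),(255,185)]),.040); show('back scene',b2)
h=onz(t,cr([(591,338),(610,488)]),.05)
print('handle top start',onz(t,cr([(591,338)]),.049),'end',onz(t,cr([(610,490)]),.095)); 
print('handle scene',onz(s,cs([(186,222)]),.049),onz(s,cs([(122,58)]),.095))
B=[('red',(170,117),(696,263)),('pale',(222,122),(643,282)),('yel',(149,176),(685,209)),('ora',(193,169),(648,230)),('blu',(230,181),(606,237))]
for n,p,q in B: print(n,onz(t,cr([p]),.0145)[0,:2],onz(s,cs([q]),.0145)[0,:2])
for c,r in((t,(195,140,275,210)),(s,(375,160,445,212))):
    hsv=cv2.cvtColor(c["img"],cv2.COLOR_RGB2HSV); mk=cv2.inRange(hsv,(4,150,70),(11,255,255))
    z=np.zeros_like(mk);z[r[1]:r[3],r[0]:r[2]]=mk[r[1]:r[3],r[0]:r[2]]
    k=max(cv2.findContours(z,0,2)[0],key=cv2.contourArea); P=onz(c,k[:,0].astype(float),.06)[:,:2]
    print('bowl',cv2.minEnclosingCircle(P.astype(np.float32)),P.min(0),P.max(0))
```

```text
tray [[0.7088, 0.0312], [0.7005, -0.0862], [0.4885, -0.0669], [0.4999, 0.0513]] mean [ 0.5994 -0.0176]
tray yaw [np.float64(-5.510304425640679), np.float64(-5.205744996682381)] 0.2098365079478956 0.11766303591965617
mat [[0.6285, -0.2279], [0.623, -0.3579], [0.4162, -0.3466], [0.4213, -0.2211]] mean [ 0.5222 -0.2884]
yaw [np.float64(-1.8786607482363926), np.float64(-3.126061530049289)]
front [[0.5963, -0.2303], [0.5989, -0.322]] mean [ 0.5976 -0.2761]
back [[0.5119, -0.2233], [0.5151, -0.3208]] mean [ 0.5135 -0.2721]
front scene [[0.5969, -0.323], [0.5941, -0.2319]] mean [ 0.5955 -0.2774]
back scene [[0.5188, -0.3245], [0.5189, -0.2322]] mean [ 0.5188 -0.2783]
handle top start [[ 0.5253 -0.2748  0.049 ]] end [[ 0.4241 -0.2738  0.095 ]]
handle scene [[ 0.5341 -0.2795  0.049 ]] [[ 0.4332 -0.2795  0.095 ]]
red [ 0.6757 -0.0069] [ 0.6761 -0.0091]
pale [ 0.6728 -0.0413] [ 0.6741 -0.0443]
yel [0.6354 0.0066] [0.6368 0.0041]
ora [ 0.6406 -0.0223] [ 0.6409 -0.0238]
blu [ 0.6328 -0.0467] [ 0.634  -0.0494]
bowl ((0.5701732635498047, 0.2900550365447998), 0.09526775032281876) [0.4756 0.1964] [0.6652 0.3852]
bowl ((0.5733668208122253, 0.2804486155509949), 0.10156118124723434) [0.4729 0.1904] [0.6694 0.3785]
```

```bash
cat >> h.py <<'E'
# scoop-held tool frame: tool x = -scoop x, tool y = scoop y, tool z = -scoop z (grasped with the tool straight down)
def Rsc(yaw,pitch=0): return R.from_euler('ZY',[yaw,pitch],degrees=True)          # +pitch = nose down
FL=R.from_matrix(np.diag([-1.,1,-1]))
GP=np.array([-.086,0,.0575])
def tool_for(org,yaw,pitch=0,grip=GP):
    r=Rsc(yaw,pitch); return np.array(org)+r.apply(grip-np.array([0,0,.019])), r*FL
def delta(p,Rt,p0=None,R0=None):
    from cell import observe
    o=observe(); p0=o["tool_pos"] if p0 is None else p0; R0=R.from_quat(o["orientation"]) if R0 is None else R0
    return np.round((R0.inv()*Rt).as_rotvec(degrees=True),2),np.round(R0.inv().apply(p-p0),4)
E
python3 - <<'E'
from h import *
from cell import observe
p,r=tool_for([.557,-.2775,.004],1)
print(p,r.as_quat())
p0=np.array([.19,-.463,.231])
R0=R.from_quat(observe()["orientation"])
print(delta(p+[0,0,.1],r,p0))
# tray-frame beads
yaw=-5.35; T=np.array([.6,-.019])
for n,b in dict(red=(.676,-.008),pale=(.6735,-.043),yel=(.636,.0055),ora=(.6408,-.023),blu=(.6335,-.048)).items():
    a=np.radians(yaw);d=np.array(b)-T; print(n,d@[np.cos(a),np.sin(a)],d@[-np.sin(a),np.cos(a)])
E
```

```text
[ 0.4710131  -0.27900091  0.0425    ] [-0.00872654  0.99996192  0.          0.        ]
(array([-3.0000e-02, -1.5000e-01, -1.5872e+02]), array([ 0.3298, -0.0636,  0.0886]))
red 0.07464328765377862 0.018038281742873148
pale 0.075417560383504 -0.017042346839579642
yel 0.033558806174051145 0.027749892399295338
ora 0.04099522133222071 -0.00017840381789890514
blu 0.03605800939265827 -0.025750144827533808
```

Emit:
{"name": "carry_out", "arguments": {"series": [[0, 0, -60, 0.15, -0.02, 0, 0], [0, 0, -60, 0.15, -0.02, 0, 0], [0, 0, -60, 0.15, -0.02, 0, 0], [0, 0, -120, 0.33, -0.064, 0.05, 0], [0, 0, -120, 0.33, -0.064, 0.05, 0], [0, 0, -120, 0.33, -0.064, 0.05, 0], [0, 0, -158.7, 0.33, -0.064, 0.0886, 0], [0, 0, -158.7, 0.33, -0.064, 0.0886, 0], [0, 0, -158.7, 0.33, -0.064, 0.0886, 0], [0, 0, -158.7, 0.33, -0.064, 0.0886, 0], [0, 0, -158.7, 0.33, -0.064, 0.0886, 0], [0, 0, -158.7, 0.33, -0.064, 0.0886, 0]]}}

```text
time_s: 1.3
tool_pos: [0.4703, -0.278, 0.142]
orientation: [0.456, 0.89, 0.0, -0.001]
contact_force: [0.5, -0.7, 0.0]
opening: 0.0857
grip_force: 0.0
```

Emit:
{"name": "carry_out", "arguments": {"series": [[0, 0, -55.3, 0, 0, 0, 0], [0, 0, -55.3, 0, 0, 0, 0], [0, 0, -55.3, 0, 0, 0, 0], [0, 0, -55.3, 0, 0, 0, 0], [0, 0, -55.3, 0, 0, 0, 0], [0, 0, -55.3, 0, 0, 0, 0], [0, 0, -55.3, 0, 0, 0, 0], [0, 0, -55.3, 0, 0, 0, 0], [0, 0, -55.3, 0, 0, 0, 0]]}}

```text
time_s: 2.2
tool_pos: [0.4704, -0.2782, 0.1423]
orientation: [-0.005, 1.0, 0.0, -0.0]
contact_force: [-0.1, -0.1, 0.1]
opening: 0.0856
grip_force: 0.0
```

Run:
```python
from h import *
from cell import observe,camera
o=observe();print(o["qpos"],o["tool_pos"],o["orientation"])
p,r=tool_for([.557,-.2775,.004],1); print(delta(p,r))
c=camera("wrist"); np.savez("wrist0.npz",**{k:np.array(v) for k,v in c.items()})
cv2.imwrite("pics/wrist0.png",c["img"][:,:,::-1])
print(proj(c,[[.471,-.279,.0615],[.427,-.279,.09],[.517,-.278,.04],[.597,-.2765,.004]]))
```

```text
[-5.34112045e-01  3.85472105e-01 -2.97368761e-02  1.15641529e+00
 -1.55375331e-05 -5.44991250e-01] [ 0.47039404 -0.27822195  0.14233916] [-5.43957851e-03  9.99985120e-01  2.06014266e-04 -3.59155162e-04]
(array([ 0.02, -0.04, -0.38]), array([-0.0007, -0.0008,  0.0998]))
[[321.46054768 209.21508603]
 [321.90619241 162.5943768 ]
 [322.14641641 247.41017438]
 [322.78796496 295.25401209]]
```

View pics/wrist0.png

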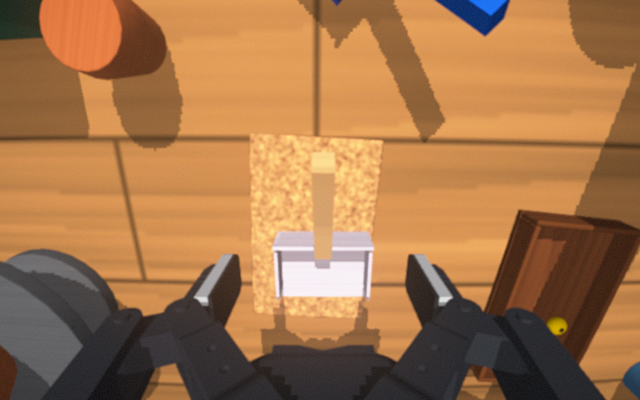

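The handle end is at (323,158) and the front edge at v≈296, both matching the prediction to within a pixel or two. Descend and grip.

Emit:
{"name": "carry_out", "arguments": {"series": [[0, 0, -0.4, -0.0005, -0.0008, 0.05, 0], [0, 0, -0.4, -0.0005, -0.0008, 0.08, 0], [0, 0, -0.4, -0.0005, -0.0008, 0.0995, 0], [0, 0, -0.4, -0.0005, -0.0008, 0.0995, 0], [0, 0, -0.4, -0.0005, -0.0008, 0.0995, 1], [0, 0, -0.4, -0.0005, -0.0008, 0.0995, 1], [0, 0, -0.4, -0.0005, -0.0008, 0.0995, 1], [0, 0, -0.4, -0.0005, -0.0008, 0.0995, 1], [0, 0, -0.4, -0.0005, -0.0008, 0.0995, 1], [0, 0, -0.4, -0.0005, -0.0008, 0.0995, 1], [0, 0, -0.4, -0.0005, -0.0008, 0.0995, 1], [0, 0, -0.4, -0.0005, -0.0008, 0.0995, 1]]}}

```text
time_s: 3.45
tool_pos: [0.4715, -0.2794, 0.0441]
orientation: [-0.01, 1.0, -0.0, 0.001]
contact_force: [-1.4, 0.5, 5.4]
opening: 0.0155
grip_force: 58.8
```

Emit:
{"name": "carry_out", "arguments": {"series": [[0, 0, 0, 0, 0, -0.02, 1], [0, 0, 0, 0, 0, -0.05, 1], [0, 0, 0, 0, 0, -0.08, 1], [0, 0, 0, 0, 0, -0.1, 1], [0, 0, 0, 0, 0, -0.1, 1]]}}

```text
time_s: 3.95
tool_pos: [0.473, -0.2802, 0.1461]
orientation: [-0.01, 1.0, -0.002, 0.003]
contact_force: [0.4, 0.1, -0.4]
opening: 0.0152
grip_force: 58.7
```

```bash
sed -i 's/\.0575\])/.0591])/' h.py
cat >> h.py <<'E'
TY=-5.35; TC=np.array([.6,-.019,0]); TR=R.from_euler('z',TY,degrees=True)
def tray(x,y,z): return TC+TR.apply([x,y,z])
def snap(n,f):
    from cell import camera
    c=camera(n); np.savez(f+".npz",**{k:np.array(v) for k,v in c.items()}); return c
E
python3 - <<'E'
from h import *
p,r=tool_for(tray(-.03,0,.09),TY); print(p,delta(p,r))
c=snap("scene","scene1"); t=snap("top","top1")
i=c["img"][150:350,130:390,::-1]; j=t["img"][110:250,300:460,::-1]
cv2.imwrite("pics/m1.png",np.hstack([cv2.resize(i,(494,380),interpolation=2),cv2.resize(j,(300,380),interpolation=2)]))
E
```

```text
[ 0.48450533 -0.00818422  0.1301    ] (array([-0.17,  0.3 ,  6.46]), array([-0.0167,  0.2718,  0.0152]))
```

View pics/m1.png

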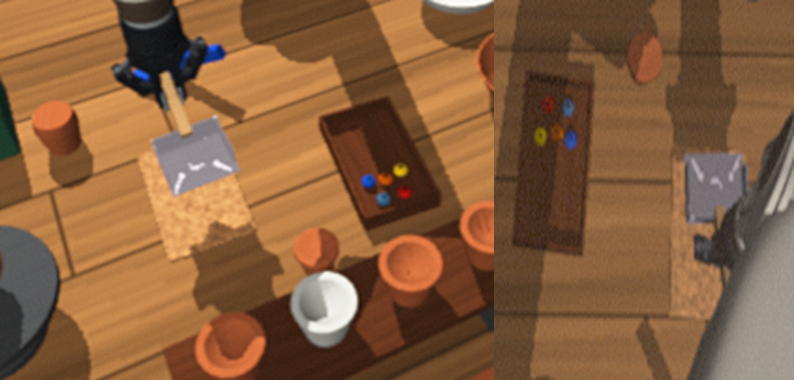

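Lifted, roughly level: lip corners in the scene panel (176,193),(238,157), in the top panel (685,153),(745,152). Check the pitch by triangulating the lip.

Run:
```python
from h import *
s=load("scene1.npz");t=load("top1.npz")
S=(np.array([(176,193),(238,157.)])+.5)/1.9-.5+[130,150]
T=(np.array([(745-494,152),(685-494,153.)])+.5)/[1.875,2.714]-.5+[300,110]
for a,b in zip(S,T):
    o1,d1=ray(s,a);o2,d2=ray(t,b);A=np.c_[d1[0],-d2[0]];k=np.linalg.lstsq(A,o2-o1,rcond=None)[0]
    print((o1+k[0]*d1[0]+o2+k[1]*d2[0])/2, np.linalg.norm(o1+k[0]*d1[0]-o2-k[1]*d2[0]))
```

```text
[ 0.59841171 -0.32400728  0.11170419] 0.005721013495359047
[ 0.59128355 -0.2266503   0.12644193] 0.0023536803311002405
```

Emit:
{"name": "carry_out", "arguments": {"series": [[0, 0, 2, -0.004, 0.04, 0.0, 1], [0, 0, 4, -0.008, 0.08, 0.0, 1], [0, 0, 6, -0.012, 0.12, 0.0, 1], [0, 0, 6.5, -0.0165, 0.16, 0.0, 1], [0, 0, 6.5, -0.0165, 0.2, 0.0, 1], [0, 0, 6.5, -0.0165, 0.24, 0.0, 1], [0, 0, 6.5, -0.0165, 0.272, 0.0, 1], [0, 0, 6.5, -0.0165, 0.272, 0.0, 1], [0, 0, 6.5, -0.0165, 0.272, 0.0, 1]]}}

```text
time_s: 4.95
tool_pos: [0.4811, -0.0063, 0.1414]
orientation: [0.046, 0.999, -0.0, -0.002]
contact_force: [0.9, -0.6, -0.9]
opening: 0.0152
grip_force: 59.0
```

Run:
```python
from h import *
from cell import observe
o=observe(); c=snap("wrist","wrist1"); s=snap("scene","scene2"); t=snap("top","top2")
Rt=R.from_quat(o["orientation"]); p=o["tool_pos"]
pts=np.array([[.04,.048,0],[.04,-.048,0],[-.04,.048,.036],[-.04,-.048,.036],[-.04,.048,0],[-.04,-.048,0]])
for pit in(-8,-4,0,4):
    rs=Rt*FL.inv()*R.from_euler('y',pit,degrees=True)
    W=p+Rt.apply([0,0,-.019])+rs.apply(pts-[-.086,0,.0591])
    print(pit,"w",np.round(proj(c,W)[[0,1,2,3]],0).tolist(),"s",np.round(proj(s,W),1).tolist())
i=s["img"][165:260,230:370,::-1]; cv2.imwrite("pics/m2.png",np.vstack([cv2.resize(i,(442,300),interpolation=2),cv2.resize(c["img"][:,:,::-1],(442,276))]))
```

```text
-8 w [[383.0, 393.0], [261.0, 393.0], [402.0, 331.0], [243.0, 331.0]] s [[345.9, 208.2], [313.6, 217.8], [334.7, 182.1], [303.1, 190.9], [335.2, 191.8], [304.2, 200.6]]
-4 w [[382.0, 380.0], [263.0, 380.0], [400.0, 325.0], [244.0, 325.0]] s [[345.4, 209.6], [313.3, 219.1], [334.5, 182.6], [303.0, 191.4], [334.7, 191.8], [303.8, 200.6]]
0 w [[380.0, 367.0], [265.0, 367.0], [399.0, 320.0], [245.0, 320.0]] s [[344.7, 210.7], [312.9, 220.2], [334.3, 183.1], [302.9, 191.8], [334.2, 191.7], [303.4, 200.4]]
4 w [[378.0, 355.0], [266.0, 355.0], [398.0, 314.0], [246.0, 314.0]] s [[344.0, 211.6], [312.4, 221.1], [334.1, 183.4], [302.8, 192.2], [333.6, 191.4], [303.0, 200.1]]
```

View pics/m2.png

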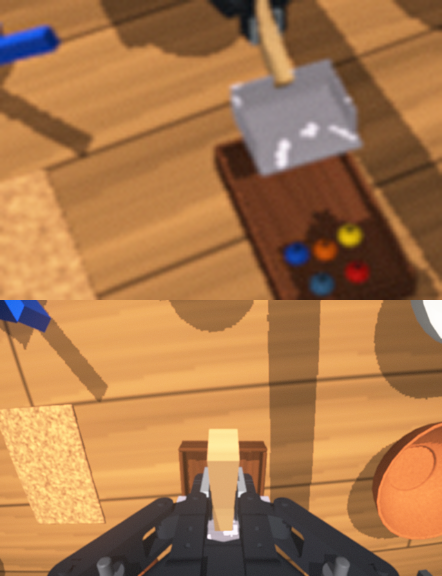

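Scene panel lip corners (262,174),(360,143) correspond to image (313,220),(344,210), which fits zero pitch. The wrist panel shows the handle in the pads above the tray.

Run:
```python
from h import *
for a in((-.03,0,.05,0),(-.03,0,.009,3),(.058,0,.0085,3)):
    p,r=tool_for(tray(*a[:3]),TY,a[3]); print(p,delta(p,r))
```

```text
[ 0.48450533 -0.00818422  0.0901    ] (array([-0.02, -0.09, -0.12]), array([-0.0027, -0.0001,  0.0522]))
[ 0.48671221 -0.00839089  0.05354594] (array([-0.02,  2.91, -0.12]), array([-0.005 , -0.0001,  0.0888]))
[ 0.57432885 -0.01659596  0.05304594] (array([-0.02,  2.91, -0.12]), array([-0.093 ,  0.0001,  0.0891]))
```

Emit:
{"name": "carry_out", "arguments": {"series": [[0, 0, 0, -0.003, 0, 0.03, 1], [0, 1, 0, -0.004, 0, 0.055, 1], [0, 3, 0, -0.005, 0, 0.075, 1], [0, 3, 0, -0.005, 0, 0.084, 1], [0, 3, 0, -0.005, 0, 0.089, 1], [0, 3, 0, -0.005, 0, 0.089, 1], [0, 3, 0, -0.005, 0, 0.089, 1]]}}

```text
time_s: 5.8
tool_pos: [0.4878, -0.0076, 0.055]
orientation: [0.047, 0.999, 0.001, -0.025]
contact_force: [0.1, 0.0, -1.6]
opening: 0.0151
grip_force: 59.1
```

Emit:
{"name": "carry_out", "arguments": {"series": [[0, 0, 0, 0, 0, 0.001, 1], [0, 0, 0, 0, 0, 0.002, 1], [0, 0, 0, 0, 0, 0.002, 1]]}}

```text
time_s: 6.1
tool_pos: [0.4876, -0.0073, 0.0527]
orientation: [0.047, 0.999, 0.001, -0.026]
contact_force: [-0.2, -0.4, -0.5]
opening: 0.0155
grip_force: 59.1
```

Emit:
{"name": "carry_out", "arguments": {"series": [[0, 0, 0, 0, 0, 0.001, 1], [0, 0, 0, 0, 0, 0.0015, 1], [0, 0, 0, 0, 0, 0.0015, 1]]}}

```text
time_s: 6.4
tool_pos: [0.4872, -0.0072, 0.0517]
orientation: [0.047, 0.999, 0.001, -0.026]
contact_force: [-3.6, 0.9, 7.5]
opening: 0.0152
grip_force: 60.0
```

Emit:
{"name": "carry_out", "arguments": {"series": [[0, 0, 0, -0.006, 0, -0.0003, 1], [0, 0, 0, -0.013, 0, -0.0007, 1], [0, 0, 0, -0.02, 0, -0.001, 1], [0, 0, 0, -0.027, 0, -0.0014, 1], [0, 0, 0, -0.034, 0, -0.0018, 1], [0, 0, 0, -0.041, 0, -0.0021, 1], [0, 0, 0, -0.048, 0, -0.0025, 1], [0, 0, 0, -0.055, 0, -0.0029, 1], [0, 0, 0, -0.062, 0, -0.0032, 1], [0, 0, 0, -0.069, 0, -0.0036, 1], [0, 0, 0, -0.075, 0, -0.0039, 1], [0, 0, 0, -0.075, 0, -0.0039, 1]]}}

```text
time_s: 7.6
tool_pos: [0.5624, -0.0143, 0.0518]
orientation: [0.047, 0.999, 0.001, -0.026]
contact_force: [-2.8, 0.7, 6.2]
opening: 0.0152
grip_force: 60.1
```

Run:
```python
from h import *
from cell import observe
print(observe()["contact_force"])
s=snap("scene","scene3"); t=snap("top","top3")
i=s["img"][190:270,270:370,::-1]; j=t["img"][120:215,300:370,::-1]
cv2.imwrite("pics/m3.png",np.hstack([cv2.resize(i,(500,400),interpolation=2),cv2.resize(j,(295,400),interpolation=2)]))
```

```text
[-2.82813895  0.65022103  6.20035115]
```

View pics/m3.png

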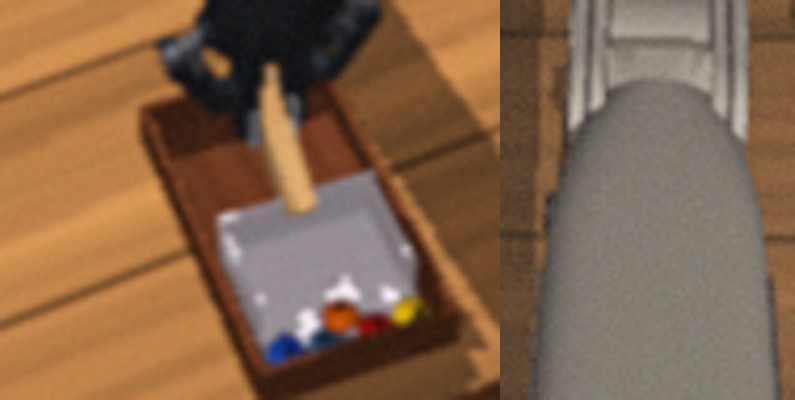

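The beads are bunched at the far wall: blue (285,348), pale (325,340), red (373,325), yellow (408,311), with orange (340,315) on the lip. Push on to the wall.

Emit:
{"name": "carry_out", "arguments": {"series": [[0, 0, 0, -0.003, 0, -0.0002, 1], [0, 0, 0, -0.006, 0, -0.0003, 1], [0, 0, 0, -0.009, 0, -0.0005, 1], [0, 0, 0, -0.011, 0, -0.0006, 1], [0, 0, 0, -0.011, 0, -0.0006, 1]]}}

```text
time_s: 8.2
tool_pos: [0.5722, -0.0152, 0.0518]
orientation: [0.047, 0.999, 0.001, -0.027]
contact_force: [-5.2, 0.7, 8.0]
opening: 0.0151
grip_force: 60.3
```

Emit:
{"name": "carry_out", "arguments": {"series": [[0, 0, 0, -0.002, 0, -0.0001, 1], [0, 0, 0, -0.004, 0, -0.0002, 1], [0, 0, 0, -0.005, 0, -0.0003, 1], [0, 0, 0, -0.005, 0, -0.0003, 1]]}}

```text
time_s: 8.6
tool_pos: [0.5763, -0.0156, 0.0519]
orientation: [0.047, 0.999, 0.001, -0.027]
contact_force: [-7.7, 0.8, 9.1]
opening: 0.0154
grip_force: 60.3
```

```bash
cat >> h.py <<'E'
COL=dict(blue=((108,160,60),(125,255,255)),orange=((8,200,170),(16,255,255)),yellow=((22,150,120),(32,255,255)),pale=((96,90,50),(107,255,200)),red=((0,190,90),(4,255,255)))
def blobs(c,r):
    x0,y0,x1,y1=r; h=cv2.cvtColor(c["img"],cv2.COLOR_RGB2HSV)[y0:y1,x0:x1]; out={}
    for n,(a,b) in COL.items():
        m=cv2.inRange(h,a,b); m=m|(cv2.inRange(h,(177,190,90),(180,255,255)) if n=="red" else 0)
        k,l,s,ce=cv2.connectedComponentsWithStats(m)
        if k>1: i=1+s[1:,4].argmax(); out[n]=(np.round(ce[i]+[x0,y0],1).tolist(),int(s[i,4]))
    return out
E
python3 - <<'E'
from h import *
from cell import observe
o=observe(); s=snap("scene","scene4"); print(blobs(load("scene0.npz"),(290,190,360,275)));print(blobs(load("scene3.npz"),(290,190,370,275)));b=blobs(s,(290,190,370,275)); print(b)
Rt=R.from_quat(o["orientation"]); rs=Rt*FL.inv(); org=o["tool_pos"]+Rt.apply([0,0,-.019])-rs.apply(GP)
print('org',org,'local',TR.inv().apply(org-TC),'lip z',(org+rs.apply([.04,0,0]))[2])
for n,(q,_) in b.items():
    P=onz(s,[q],.018)[0]; print(n,rs.inv().apply(P-org))
E
```

```text
{'blue': ([323.4, 245.2], 32), 'orange': ([332.2, 244.6], 12), 'yellow': ([340.3, 239.4], 36), 'pale': ([331.5, 254.5], 32), 'red': ([342.4, 251.3], 40)}
{'blue': ([326.3, 259.4], 19), 'orange': ([337.3, 253.7], 11), 'yellow': ([350.7, 251.6], 17), 'pale': ([333.9, 257.7], 9), 'red': ([343.8, 254.8], 12)}
{'blue': ([326.9, 259.8], 11), 'orange': ([337.3, 253.1], 9), 'yellow': ([351.9, 251.8], 20), 'pale': ([333.5, 257.7], 15), 'red': ([344.3, 254.8], 13)}
org [ 0.65963974 -0.0234275   0.0071596 ] local [0.05979275 0.00115257 0.0071596 ] lip z 0.004968478166865738
blue [ 0.02976198 -0.03856915  0.01249646]
orange [ 0.01928222 -0.00285551  0.01191505]
yellow [0.03019739 0.03749644 0.01250653]
pale [ 0.02991629 -0.01873559  0.01250132]
red [0.03185678 0.01336155 0.01260195]
```

```bash
cat >> h.py <<'E'
def heel(hx,hy,hz,pit,yaw=TY):
    r=Rsc(yaw,pit); return tool_for(tray(hx,hy,hz)+r.apply([.04,0,0]),yaw,pit)
E
python3 - <<'E'
from h import *
for h,pit in((.0098,0),(.0105,-4),(.011,-8),(.012,-12),(.013,-16),(.014,-20),(.016,-24),(.06,-25),(.12,-25)):
    p,r=heel(.0195 if pit>-6 else .018 if pit>-25 else .010,.001,h,pit); print(pit,*delta(p,r),p)
E
```

```text
0 [ 0.01 -3.14 -0.03] [ 0.0025 -0.0002  0.0022] [ 0.57370868 -0.01553351  0.0499    ]
-4 [ 0.01 -7.14 -0.03] [ 0.005  -0.0002  0.0049] [ 0.5710352  -0.01528315  0.04729352]
-8 [ 1.000e-02 -1.114e+01 -3.000e-02] [ 0.0088 -0.0002  0.0081] [ 0.5671044  -0.01491504  0.04430779]
-12 [ 1.000e-02 -1.514e+01 -3.000e-02] [ 0.0109 -0.0002  0.0109] [ 0.56491511 -0.01471001  0.04165978]
-16 [ 1.000e-02 -1.914e+01 -3.000e-02] [ 0.0127 -0.0002  0.0138] [ 0.56298451 -0.01452922  0.03886728]
-20 [ 1.000e-02 -2.314e+01 -3.000e-02] [ 0.0142 -0.0002  0.0168] [ 0.56132201 -0.01437353  0.03594875]
-24 [ 1.000e-02 -2.714e+01 -3.000e-02] [ 0.0154 -0.0002  0.0189] [ 0.55993571 -0.01424371  0.03392329]
-25 [ 1.000e-02 -2.814e+01 -3.000e-02] [ 0.0261 -0.0002 -0.0236] [ 0.55166797 -0.01346945  0.0769025 ]
-25 [ 1.000e-02 -2.814e+01 -3.000e-02] [ 0.0294 -0.0002 -0.0835] [ 0.55166797 -0.01346945  0.1369025 ]
```

Emit:
{"name": "carry_out", "arguments": {"series": [[0, -3, 0, 0.0025, 0, 0.0022, 1], [0, -7, 0, 0.005, 0, 0.0048, 1], [0, -11, 0, 0.0085, 0, 0.008, 1], [0, -15, 0, 0.011, 0, 0.0108, 1], [0, -19, 0, 0.013, 0, 0.0136, 1], [0, -23, 0, 0.0145, 0, 0.0166, 1], [0, -27, 0, 0.0155, 0, 0.0187, 1], [0, -28, 0, 0.019, 0, 0.01, 1], [0, -28, 0, 0.022, 0, -0.003, 1], [0, -28, 0, 0.026, 0, -0.0236, 1], [0, -28, 0, 0.028, 0, -0.05, 1], [0, -28, 0, 0.0294, 0, -0.0835, 1]]}}

```text
time_s: 9.85
tool_pos: [0.5516, -0.0135, 0.136]
orientation: [0.046, 0.976, -0.01, 0.214]
contact_force: [0.5, -0.4, -1.4]
opening: 0.0153
grip_force: 59.0
```

```bash
cat >> h.py <<'E'
def where(b,s):
    from cell import observe
    o=observe(); Rt=R.from_quat(o["orientation"]); rs=Rt*FL.inv(); org=o["tool_pos"]+Rt.apply([0,0,-.019])-rs.apply(GP)
    print('org',org,'pitch',-np.degrees(np.arcsin(rs.apply([1,0,0])[2])),'q',np.round(o["qpos"],3))
    for n,(q,_) in b.items():   # intersect the ray with the plane 9.5 mm above the scoop's underside
        o0,d=ray(s,[q]); a=rs.inv().apply(o0-org); v=rs.inv().apply(d[0]); print(n,a+v*(.0095-a[2])/v[2])
E
python3 - <<'E'
from h import *
s=snap("scene","scene5"); b=blobs(s,(270,140,375,275)); print(b); where(b,s)
i=s["img"][150:270,260:400,::-1]; cv2.imwrite("pics/m4.png",cv2.resize(i,None,fx=5,fy=5,interpolation=2))
E
```

```text
{'blue': ([324.2, 220.8], 27), 'orange': ([328.2, 208.9], 8), 'yellow': ([348.7, 214.8], 32), 'pale': ([326.7, 214.5], 23), 'red': ([336.3, 211.3], 23)}
org [ 0.65138048 -0.02250582  0.14488688] pitch -25.538747888177134 q [-0.004  0.122 -0.499  0.506 -0.038  0.082]
blue [ 0.02356315 -0.03740651  0.0095    ]
orange [-0.03899006 -0.00431525  0.0095    ]
yellow [0.03114301 0.02818639 0.0095    ]
pale [-0.00798535 -0.01950788  0.0095    ]
red [-0.01004222  0.00875953  0.0095    ]
```

View pics/m4.png

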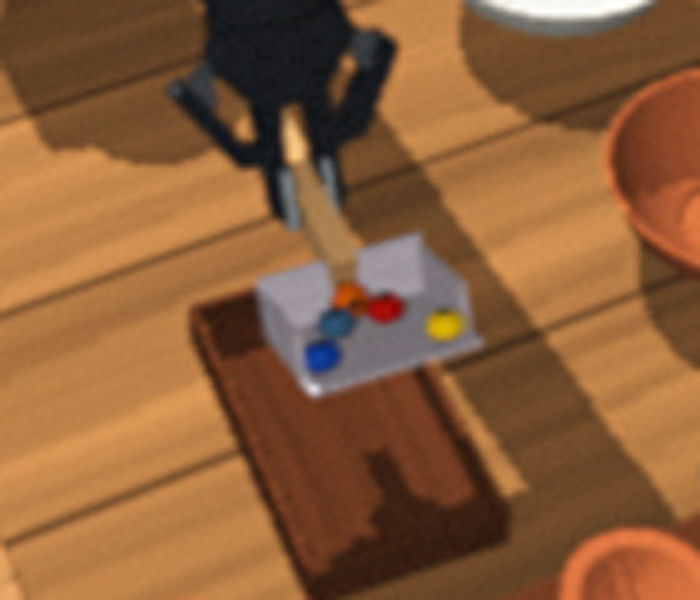

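All five beads are in the scoop: orange (350,297), red (385,308), pale (337,323), blue (322,357), yellow (445,325). The tray is empty. Next, plan the carry with a half-turn so the wrist leans back towards the robot when pouring.

```bash
cat >> h.py <<'E'
BC=np.array([.571,.286,0]); AZ=-100; U=np.array([np.cos(np.radians(AZ)),np.sin(np.radians(AZ)),0])
def lip(off,z,pit,az=AZ,lat=0):
    r=Rsc(az,pit); return tool_for(BC+U*off+[0,0,z]-r.apply([.04,0,0]),az,pit)
def rows(poses):
    from cell import observe
    for p,r in poses:
        a,b=delta(p,r); print([*np.round(a,1).tolist(),*np.round(b,3).tolist(),1])
E
python3 - <<'E'
from h import *
from cell import observe
o=observe(); p0=o["tool_pos"]; p1,_=lip(-.025,.13,-28); print(p0,p1)
P=[]
for k in range(1,13):
    s=k/24; s=s*s*(3-2*s)*1.0
    P.append((p0+(p1-p0)*s+[0,0,.02*min(1,k/6)],Rsc(TY+(AZ-TY)*s,-25.5-2.5*min(1,k/6))*FL))
rows(P)
E
```

```text
[ 0.55691539 -0.01358627  0.14399241] [0.59792887 0.43872124 0.10625278]
[0.2, -0.4, 0.4, -0.001, 0.002, -0.003, 1]
[0.8, -0.8, 1.6, -0.002, 0.009, -0.005, 1]
[1.8, -1.2, 3.6, -0.004, 0.02, -0.008, 1]
[3.1, -1.6, 6.2, -0.004, 0.034, -0.01, 1]
[4.8, -2.0, 9.4, -0.005, 0.051, -0.011, 1]
[6.7, -2.4, 13.2, -0.006, 0.071, -0.013, 1]
[8.8, -2.4, 17.3, -0.005, 0.093, -0.011, 1]
[11.1, -2.4, 21.8, -0.004, 0.118, -0.009, 1]
[13.5, -2.4, 26.7, -0.003, 0.144, -0.007, 1]
[16.1, -2.4, 31.7, -0.002, 0.171, -0.005, 1]
[18.7, -2.4, 36.9, -0.001, 0.199, -0.003, 1]
[21.3, -2.3, 42.2, 0.0, 0.227, -0.001, 1]
```

```bash
sed -i 's/AZ=-100/AZ=-68/' h.py
python3 - <<'E'
from h import *
from cell import observe
o=observe(); p0=o["tool_pos"]; p1,_=lip(-.01,.12,-24); print(p0,p1,np.hypot(*p1[:2]))
P=[]
for k in range(1,13):
    s=k/22; s=s*s*(3-2*s)
    P.append((p0+(p1-p0)*s+[0,0,.03*min(1,k/6)],Rsc(TY+(AZ-TY)*s,-25.5)*FL))
rows(P)
E
```

```text
[ 0.55691539 -0.01358627  0.14399241] [0.51802431 0.41711944 0.10538436] 0.66508481316558
[0.2, 0.0, 0.3, -0.002, 0.003, -0.004, 1]
[0.6, 0.0, 1.3, -0.002, 0.01, -0.009, 1]
[1.4, 0.0, 2.8, -0.002, 0.022, -0.014, 1]
[2.4, 0.0, 4.9, -0.001, 0.037, -0.018, 1]
[3.6, 0.0, 7.4, 0.001, 0.056, -0.022, 1]
[5.0, 0.0, 10.3, 0.003, 0.078, -0.027, 1]
[6.5, 0.0, 13.5, 0.008, 0.102, -0.027, 1]
[8.1, 0.0, 16.9, 0.014, 0.128, -0.027, 1]
[9.9, 0.0, 20.6, 0.019, 0.155, -0.027, 1]
[11.7, 0.0, 24.4, 0.025, 0.184, -0.027, 1]
[13.5, 0.0, 28.2, 0.031, 0.213, -0.027, 1]
[15.4, 0.0, 32.0, 0.037, 0.242, -0.026, 1]
```

Emit:
{"name": "carry_out", "arguments": {"series": [[0.2, 0, 0.3, -0.002, 0.003, -0.004, 1], [0.6, 0, 1.3, -0.002, 0.01, -0.009, 1], [1.4, 0, 2.8, -0.002, 0.022, -0.014, 1], [2.4, 0, 4.9, -0.001, 0.037, -0.018, 1], [3.6, 0, 7.4, 0.001, 0.056, -0.022, 1], [5, 0, 10.3, 0.003, 0.078, -0.027, 1], [6.5, 0, 13.5, 0.008, 0.102, -0.027, 1], [8.1, 0, 16.9, 0.014, 0.128, -0.027, 1], [9.9, 0, 20.6, 0.019, 0.155, -0.027, 1], [11.7, 0, 24.2, 0.024, 0.175, -0.027, 1], [13.2, 0, 27.5, 0.029, 0.19, -0.027, 1], [14, 0, 29, 0.031, 0.195, -0.027, 1]]}}

```text
time_s: 11.1
tool_pos: [0.5311, 0.1866, 0.1456]
orientation: [0.313, 0.925, -0.074, 0.203]
contact_force: [-0.4, -0.8, -1.9]
opening: 0.0151
grip_force: 59.0
```

Run:
```python
from h import *
from cell import observe
s=snap("scene","scene6"); b=blobs(s,(290,110,450,250)); print(b); where(b,s)
o=observe(); p0=o["tool_pos"]; p1,_=lip(-.01,.12,-24); print(p0,p1)
y0=Rsc(0).as_quat(); rs=R.from_quat(o["orientation"])*FL.inv(); x=rs.apply([1,0,0]); Y0=np.degrees(np.arctan2(x[1],x[0])); print(Y0)
P=[]
for k in range(1,13):
    s=k/12; s=s*s*(3-2*s); P.append((p0+(p1-p0)*s+[0,0,.01*np.sin(np.pi*k/12)],Rsc(Y0+(AZ-Y0)*s,-25+1*s)*FL))
rows(P)
```

```text
{'blue': ([364.0, 182.4], 26), 'orange': ([375.2, 181.3], 6), 'yellow': ([418.9, 135.9], 247), 'pale': ([417.1, 240.1], 580), 'red': ([382.8, 182.4], 12)}
org [0.60648916 0.12910058 0.14542795] pitch -24.97050958920321 q [ 0.554  0.307 -0.22   0.888 -0.409  1.175]
blue [-0.00227827 -0.03365764  0.0095    ]
orange [-0.02461584 -0.00315192  0.0095    ]
yellow [-0.67518959  0.14286096  0.0095    ]
pale [0.30754541 0.10646884 0.0095    ]
red [-0.02421781  0.01876791  0.0095    ]
[0.53123739 0.18690352 0.14547272] [0.51802431 0.41711944 0.10538436]
-37.28476508895178
[-0.3, -0.0, 0.6, 0.002, 0.003, -0.003, 1]
[0.4, 0.0, 2.1, 0.009, 0.013, -0.007, 1]
[1.4, 0.2, 4.4, 0.021, 0.027, -0.011, 1]
[2.8, 0.3, 7.2, 0.036, 0.045, -0.015, 1]
[4.3, 0.4, 10.5, 0.053, 0.066, -0.02, 1]
[5.8, 0.5, 13.9, 0.072, 0.087, -0.023, 1]
[7.4, 0.7, 17.4, 0.091, 0.109, -0.027, 1]
[8.9, 0.8, 20.7, 0.11, 0.13, -0.029, 1]
[10.2, 0.9, 23.6, 0.126, 0.148, -0.031, 1]
[11.2, 1.0, 25.9, 0.139, 0.162, -0.031, 1]
[11.9, 1.1, 27.4, 0.149, 0.171, -0.03, 1]
[12.2, 1.1, 27.9, 0.153, 0.175, -0.029, 1]
```

Emit:
{"name": "carry_out", "arguments": {"series": [[0, 0, 0.6, 0.002, 0.003, -0.003, 1], [0.4, 0, 2.1, 0.009, 0.013, -0.007, 1], [1.4, 0.2, 4.4, 0.021, 0.027, -0.011, 1], [2.8, 0.3, 7.2, 0.036, 0.045, -0.015, 1], [4.3, 0.4, 10.5, 0.053, 0.066, -0.02, 1], [5.8, 0.5, 13.9, 0.072, 0.087, -0.023, 1], [7.4, 0.7, 17.4, 0.091, 0.109, -0.027, 1], [8.9, 0.8, 20.7, 0.11, 0.13, -0.029, 1], [10.2, 0.9, 23.6, 0.126, 0.148, -0.031, 1], [11.2, 1, 25.9, 0.139, 0.162, -0.031, 1], [11.9, 1.1, 27.4, 0.149, 0.171, -0.03, 1], [12.2, 1.1, 27.9, 0.153, 0.175, -0.029, 1]]}}

```text
time_s: 12.35
tool_pos: [0.519, 0.4155, 0.1058]
orientation: [0.547, 0.811, -0.116, 0.173]
contact_force: [0.3, 0.4, -2.1]
opening: 0.0154
grip_force: 59.0
```

Run:
```python
from h import *
from cell import observe
o=observe(); print(o["tool_pos"],np.round(o["qpos"],3))
print('glaze',onz(load("top0.npz"),[(166,242)],.1))
rs=R.from_quat(o["orientation"])*FL.inv(); x=rs.apply([1,0,0]); Y0=np.degrees(np.arctan2(x[1],x[0])); print(Y0,np.degrees(np.arcsin(-x[2])))
L=[(-.012,.115,-20),(-.015,.11,-14),(-.018,.105,-8),(-.02,.1,-2),(-.022,.09,4),(-.025,.08,10),(-.027,.075,16),(-.03,.07,22),(-.03,.065,28),(-.03,.062,34),(-.03,.06,40),(-.03,.055,46)]
rows([lip(*l) for l in L])
for l in L+[(-.03,.05,60)]: print(lip(*l)[0],end=' ')
```

```text
[0.51898776 0.41551798 0.10583855] [ 0.843  0.795  0.507  1.477 -0.375  2.068]
glaze [[0.35706919 0.47457291 0.1       ]]
-68.07317343750422 -24.059601583924607
[0.0, 4.1, -0.1, 0.003, -0.0, -0.005, 1]
[0.0, 10.1, -0.1, 0.002, -0.0, -0.014, 1]
[0.0, 16.1, -0.1, -0.001, -0.0, -0.023, 1]
[0.0, 22.1, -0.1, -0.005, -0.0, -0.03, 1]
[0.1, 28.1, -0.1, -0.009, -0.0, -0.032, 1]
[0.1, 34.1, -0.0, -0.012, -0.0, -0.034, 1]
[0.1, 40.1, -0.0, -0.02, -0.0, -0.038, 1]
[0.1, 46.1, -0.0, -0.027, -0.0, -0.041, 1]
[0.1, 52.1, -0.0, -0.038, -0.0, -0.042, 1]
[0.1, 58.1, -0.0, -0.05, -0.0, -0.043, 1]
[0.1, 64.1, -0.0, -0.062, -0.0, -0.044, 1]
[0.1, 70.1, -0.0, -0.074, -0.0, -0.041, 1]
[0.51701309 0.41962229 0.10958714] [0.51594844 0.42225739 0.1184267 ] [0.51542538 0.42355201 0.12717394] [0.51581194 0.42259524 0.13567824] [0.51672106 0.42034508 0.13879163] [0.51775998 0.41777367 0.14137046] [0.5196542 0.4130853 0.1482769] [0.52162556 0.40820602 0.1543805 ] [0.52513857 0.39951103 0.15955962] [0.52903091 0.38987713 0.16570271] [0.53325995 0.37940989 0.17170962] [0.53777935 0.36822399 0.17349262] [0.54917078 0.34002921 0.1791692 ]
```

Emit:
{"name": "carry_out", "arguments": {"series": [[0, 4, 0, 0.003, 0, -0.005, 1], [0, 10, 0, 0.002, 0, -0.014, 1], [0, 16, 0, -0.001, 0, -0.023, 1], [0, 22, 0, -0.005, 0, -0.03, 1], [0, 28, 0, -0.009, 0, -0.032, 1], [0, 34, 0, -0.012, 0, -0.034, 1], [0, 40, 0, -0.02, 0, -0.038, 1], [0, 46, 0, -0.027, 0, -0.041, 1], [0, 52, 0, -0.038, 0, -0.042, 1], [0, 58, 0, -0.05, 0, -0.043, 1], [0, 64, 0, -0.062, 0, -0.044, 1], [0, 70, 0, -0.074, 0, -0.041, 1]]}}

```text
time_s: 13.55
tool_pos: [0.5389, 0.366, 0.1765]
orientation: [0.514, 0.763, 0.221, -0.323]
contact_force: [-0.5, -0.4, -1.7]
opening: 0.0153
grip_force: 59.1
```

Run:
```python
from h import *
from cell import observe
o=observe(); print(o["tool_pos"],np.round(o["qpos"],3))
rs=R.from_quat(o["orientation"])*FL.inv(); x=rs.apply([1,0,0]); print(np.degrees(np.arctan2(x[1],x[0])),np.degrees(np.arcsin(-x[2])))
rows([lip(*l) for l in [(-.03,.055,46),(-.03,.053,52),(-.03,.052,58),(-.03,.052,64),(-.03,.052,68)]])
s=snap("scene","scene7");print(blobs(s,(375,150,450,225)))
```

```text
[0.53887985 0.36599005 0.17648976] [0.257 0.632 0.216 1.277 0.796 1.391]
-67.7480613839626 46.05299989935528
[0.3, -0.0, 0.2, -0.0, -0.0, 0.004, 1]
[0.3, 6.0, 0.2, -0.007, -0.0, -0.008, 1]
[0.3, 12.0, 0.2, -0.014, -0.0, -0.019, 1]
[0.3, 18.0, 0.2, -0.021, -0.0, -0.031, 1]
[0.3, 22.0, 0.2, -0.027, -0.0, -0.038, 1]
{'blue': ([399.3, 189.5], 22), 'orange': ([401.9, 199.1], 24), 'yellow': ([414.8, 198.4], 28), 'pale': ([403.1, 186.0], 20), 'red': ([414.9, 191.6], 27)}
```

Emit:
{"name": "carry_out", "arguments": {"series": [[0, 6, 0, -0.007, 0, -0.008, 1], [0, 12, 0, -0.014, 0, -0.019, 1], [0, 18, 0, -0.021, 0, -0.031, 1], [0, 22, 0, -0.027, 0, -0.038, 1], [0, 22, 0, -0.027, 0, -0.038, 1], [0, 22, 0, -0.027, 0, -0.038, 1], [0, 16, 0, -0.055, 0, -0.06, 1], [0, 8, 0, -0.085, 0, -0.09, 1], [0, 0, 0, -0.1, 0, -0.11, 1], [0, 0, 0, -0.1, 0, -0.11, 1]]}}

```text
time_s: 14.6
tool_pos: [0.5962, 0.2308, 0.1867]
orientation: [0.513, 0.766, 0.223, -0.317]
contact_force: [0.5, 1.1, -0.3]
opening: 0.015
grip_force: 62.4
```

Run:
```python
from h import *
from cell import observe
o=observe(); print(o["tool_pos"],np.round(o["qpos"],3)); where({},None)
s=snap("scene","scene8");b=blobs(s,(375,150,450,225));print(b)
for n,(q,_) in b.items(): print(n,onz(s,[q],.02)[0,:2]-BC[:2])
i=s["img"][110:230,330:490,::-1]; cv2.imwrite("pics/m5.png",cv2.resize(i,None,fx=5,fy=5,interpolation=2))
```

```text
[0.59621858 0.23077709 0.18672084] [0.042 0.735 0.426 1.578 0.744 1.098]
org [0.60945926 0.20211365 0.09723843] pitch 45.581344275189906 q [0.042 0.735 0.426 1.578 0.744 1.098]
{'orange': ([399.5, 199.0], 2)}
orange [ 0.01327365 -0.04220613]
```

View pics/m5.png

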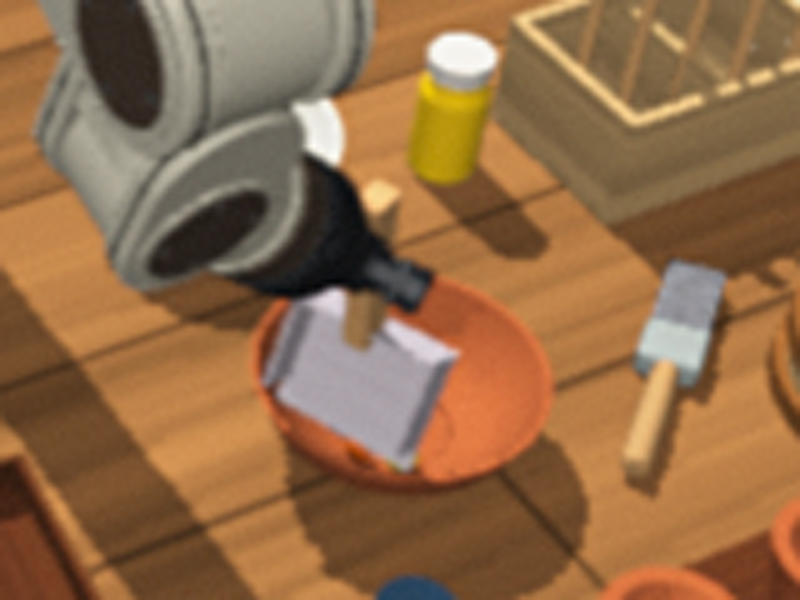

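The scoop is empty and just above the bowl; orange shows at (360,455) beneath it. I moved sideways instead of up, so now lift straight up.

Emit:
{"name": "carry_out", "arguments": {"series": [[0, 0, 0, 0.02, 0, -0.02, 1], [0, 0, 0, 0.05, 0, -0.049, 1], [0, 0, 0, 0.08, 0, -0.078, 1], [0, 0, 0, 0.1, 0, -0.098, 1], [0, 0, 0, 0.1, 0, -0.098, 1]]}}

```text
time_s: 15.15
tool_pos: [0.5938, 0.2305, 0.3236]
orientation: [0.513, 0.765, 0.222, -0.321]
contact_force: [-1.1, 0.9, -0.7]
opening: 0.0152
grip_force: 62.4
```

```bash
cat >> h.py <<'E'
def go(p1,yaw1,pit1,n,lift=0):
    from cell import observe
    o=observe(); p0=o["tool_pos"]; x=(R.from_quat(o["orientation"])*FL.inv()).apply([1,0,0]); y0=np.degrees(np.arctan2(x[1],x[0])); t0=np.degrees(np.arcsin(-x[2]))
    print('from',p0,y0,t0,'to',p1,yaw1,pit1)
    P=[]
    for k in range(1,n+1):
        s=k/n; P.append((p0+(p1-p0)*s+[0,0,lift*np.sin(np.pi*s)],Rsc(y0+(yaw1-y0)*s,t0+(pit1-t0)*s)*FL))
    rows(P)
E
python3 - <<'E'
from h import *
for n,r in(("scene",(375,150,450,225)),("top",(195,140,275,210))):
    s=snap(n,n+"9");b=blobs(s,r);print(b)
    for k,(q,_) in b.items(): print(k,onz(s,[q],.02)[0,:2]-BC[:2])
where({},None)
p,_=tool_for([.557,-.2775,.12],1); go(p,1,0,16)
E
```

```text
{'blue': ([401.1, 188.4], 17), 'orange': ([401.5, 197.9], 24), 'yellow': ([409.8, 200.8], 25), 'pale': ([399.1, 192.4], 17), 'red': ([406.6, 194.7], 28)}
blue [-0.0237932  -0.01160352]
orange [ 0.01212577 -0.03390336]
yellow [ 0.03437586 -0.01751848]
pale [-0.01161472 -0.02732659]
red [ 0.00772207 -0.01156976]
{'blue': ([240.0, 186.5], 8), 'orange': ([248.5, 175.0], 6), 'pale': ([245.5, 183.2], 8), 'red': ([240.0, 178.0], 15)}
blue [-0.02940658 -0.00790056]
orange [ 0.00885564 -0.03372548]
pale [-0.01833247 -0.02515077]
red [-0.0014394  -0.00667531]
org [0.60483275 0.20108514 0.22874522] pitch 45.953710113328434 q [0.041 0.698 0.695 1.902 0.744 1.094]
from [0.59306643 0.22973052 0.31843918] -67.84372038917775 45.953710113328434 to [ 0.4710131  -0.27900091  0.1601    ] 1 0
[3.2, -2.9, -3.1, -0.026, -0.019, -0.012, 1]
[6.0, -5.7, -6.3, -0.051, -0.038, -0.024, 1]
[8.7, -8.6, -9.7, -0.077, -0.057, -0.037, 1]
[11.3, -11.4, -13.2, -0.102, -0.076, -0.049, 1]
[13.6, -14.2, -16.8, -0.128, -0.095, -0.061, 1]
[15.8, -16.9, -20.6, -0.154, -0.114, -0.074, 1]
[17.9, -19.6, -24.6, -0.179, -0.133, -0.086, 1]
[19.7, -22.2, -28.6, -0.205, -0.152, -0.098, 1]
[21.4, -24.8, -32.8, -0.23, -0.171, -0.11, 1]
[22.9, -27.3, -37.1, -0.256, -0.19, -0.123, 1]
[24.2, -29.7, -41.5, -0.281, -0.209, -0.135, 1]
[25.3, -32.0, -46.0, -0.307, -0.228, -0.147, 1]
[26.2, -34.2, -50.6, -0.333, -0.247, -0.159, 1]
[26.9, -36.3, -55.3, -0.358, -0.266, -0.172, 1]
[27.4, -38.3, -60.1, -0.384, -0.285, -0.184, 1]
[27.6, -40.1, -65.0, -0.409, -0.304, -0.196, 1]
```

All five beads are in the bowl (24–40 mm from its centre). Go back to the mat.

Emit:
{"name": "carry_out", "arguments": {"series": [[3.2, -2.9, -3.1, -0.026, -0.019, -0.012, 1], [6, -5.7, -6.3, -0.051, -0.038, -0.024, 1], [8.7, -8.6, -9.7, -0.077, -0.057, -0.037, 1], [11.3, -11.4, -13.2, -0.102, -0.076, -0.049, 1], [13.6, -14.2, -16.8, -0.128, -0.095, -0.061, 1], [15.8, -16.9, -20.6, -0.154, -0.114, -0.074, 1], [17.9, -19.6, -24.6, -0.179, -0.133, -0.086, 1], [19.7, -22.2, -28.6, -0.205, -0.152, -0.098, 1], [21.4, -24.8, -32.8, -0.23, -0.171, -0.11, 1], [22.9, -27.3, -37.1, -0.256, -0.19, -0.123, 1], [24.2, -29.7, -41.5, -0.281, -0.209, -0.135, 1], [25.3, -32, -46, -0.307, -0.228, -0.147, 1]]}}

```text
time_s: 16.45
tool_pos: [0.4999, -0.1521, 0.1973]
orientation: [0.139, 0.985, 0.015, -0.101]
contact_force: [0.4, -0.0, -1.0]
opening: 0.015
grip_force: 62.4
```

Run:
```python
from h import *
p,_=tool_for([.557,-.2795,.06],0); go(p,0,0,7)
```

```text
from [ 0.49993228 -0.15205574  0.19725393] -16.008248258769566 11.675733378044168 to [ 0.471  -0.2795  0.1001] 0 0
[0.5, -1.7, -2.2, -0.004, -0.019, 0.013, 1]
[0.8, -3.3, -4.5, -0.008, -0.037, 0.027, 1]
[1.2, -5.0, -6.8, -0.012, -0.056, 0.04, 1]
[1.4, -6.6, -9.1, -0.015, -0.075, 0.053, 1]
[1.6, -8.3, -11.4, -0.019, -0.093, 0.067, 1]
[1.6, -10.0, -13.6, -0.023, -0.112, 0.08, 1]
[1.7, -11.6, -16.0, -0.027, -0.131, 0.094, 1]
```

Emit:
{"name": "carry_out", "arguments": {"series": [[0.5, -1.7, -2.2, -0.004, -0.019, 0.013, 1], [0.8, -3.3, -4.5, -0.008, -0.037, 0.027, 1], [1.2, -5, -6.8, -0.012, -0.056, 0.04, 1], [1.4, -6.6, -9.1, -0.015, -0.075, 0.053, 1], [1.6, -8.3, -11.4, -0.019, -0.093, 0.067, 1], [1.6, -10, -13.6, -0.023, -0.112, 0.08, 1], [1.7, -11.6, -16, -0.027, -0.131, 0.094, 1], [1.7, -11.6, -16, -0.027, -0.131, 0.094, 1], [1.7, -11.6, -16, -0.027, -0.131, 0.094, 1]]}}

```text
time_s: 17.35
tool_pos: [0.4705, -0.2787, 0.1007]
orientation: [0.002, 1.0, 0.001, -0.001]
contact_force: [0.4, 0.4, -1.3]
opening: 0.0151
grip_force: 62.3
```

Run:
```python
from h import *
where({},None); s=snap("scene","scene10")
p,r=tool_for([.557,-.2795,.005],0); print(delta(p,r))
p,r=tool_for([.557,-.2795,.06],0); print(delta(p,r))
# scoop mask corners vs prediction
h=cv2.cvtColor(s["img"],cv2.COLOR_RGB2HSV); m=cv2.inRange(h,(0,0,90),(180,60,255)); m[:,:180]=0;m[:,290:]=0;m[:190]=0;m[285:]=0
k=max(cv2.findContours(m,0,2)[0],key=cv2.contourArea); print(cv2.approxPolyDP(k,4,True)[:,0].tolist())
from cell import observe
o=observe();Rt=R.from_quat(o["orientation"])
pts=np.array([[.04,.048,0],[.04,-.048,0],[-.04,.048,.036],[-.04,-.048,.036]])
for pit in(-6,0,6):
    rs=Rt*FL.inv()*R.from_euler('y',pit,degrees=True); print(pit,np.round(proj(s,o["tool_pos"]+Rt.apply([0,0,-.019])+rs.apply(pts-GP)),1).tolist())
```

```text
org [ 0.55644418 -0.27904123  0.06050247] pitch 0.062245795631224114 q [-5.35e-01  4.23e-01 -8.90e-02  1.06e+00  1.00e-03 -5.31e-01]
(array([ 0.03,  0.05, -0.21]), array([ 0.0007, -0.0006,  0.0566]))
(array([ 0.03,  0.05, -0.21]), array([ 0.0006, -0.0006,  0.0016]))
[[245, 222], [231, 232], [213, 233], [223, 262], [255, 250]]
-6 [[257.8, 247.9], [223.1, 261.3], [246.2, 220.1], [212.2, 232.4]]
0 [[257.7, 249.4], [223.5, 262.6], [246.2, 220.8], [212.4, 233.0]]
6 [[257.4, 250.3], [223.6, 263.4], [246.2, 221.2], [212.4, 233.3]]
```

Scoop still level in the grip. Lower it onto the mat (z 0.004), watching the force.

Emit:
{"name": "carry_out", "arguments": {"series": [[0, 0, 0, 0, 0, 0.02, 1], [0, 0, 0, 0, 0, 0.038, 1], [0, 0, 0, 0, 0, 0.05, 1], [0, 0, 0, 0, 0, 0.054, 1], [0, 0, 0, 0, 0, 0.056, 1], [0, 0, 0, 0, 0, 0.0565, 1], [0, 0, 0, 0, 0, 0.0565, 1]]}}

```text
time_s: 18.1
tool_pos: [0.4733, -0.2796, 0.0478]
orientation: [0.001, 1.0, -0.001, 0.002]
contact_force: [-3.6, -0.7, 3.9]
opening: 0.0151
grip_force: 58.3
```

Emit:
{"name": "carry_out", "arguments": {"series": [[0, 0, 0, 0, 0, 0.001, 1], [0, 0, 0, 0, 0, 0.001, 0.75], [0, 0, 0, 0, 0, 0, 0.6], [0, 0, 0, 0, 0, 0, 0.3], [0, 0, 0, 0, 0, 0, 0], [0, 0, 0, 0, 0, 0, 0], [0, 0, 0, 0, 0, -0.02, 0], [0, 0, 0, 0, 0, -0.06, 0], [0, 0, 0, 0, 0, -0.1, 0], [0, 0, 0, 0, 0, -0.14, 0], [0, 0, 0, 0, 0, -0.15, 0], [0, 0, 0, 0, 0, -0.15, 0]]}}

```text
time_s: 19.3
tool_pos: [0.4734, -0.2808, 0.1987]
orientation: [0.002, 1.0, -0.002, 0.004]
contact_force: [0.1, 0.0, -1.1]
opening: 0.0849
grip_force: 0.0
```

Run:
```python
from h import *
s=snap("scene","scene11")
h=cv2.cvtColor(s["img"],cv2.COLOR_RGB2HSV); m=cv2.inRange(h,(0,0,90),(180,60,255)); m[:,:180]=0;m[:,290:]=0;m[:190]=0;m[285:]=0
k=max(cv2.findContours(m,0,2)[0],key=cv2.contourArea); print(cv2.approxPolyDP(k,4,True)[:,0].tolist())
pts=np.array([[.04,.048,0],[.04,-.048,0],[-.04,.048,.036],[-.04,-.048,.036]])
for ox,pit in((.557,0),(.557,6),(.557,-6)): print(ox,pit,np.round(proj(s,np.array([ox,-.279,.004])+Rsc(0,pit).apply(pts)),1).tolist())
b=blobs(s,(375,150,450,225))
for k,(q,_) in b.items(): print(k,onz(s,[q],.02)[0,:2]-BC[:2])
for n in("scene0.npz","scene11.npz"):   # bowl / bystanders unchanged?
    c=load(n); hs=cv2.cvtColor(c["img"],cv2.COLOR_RGB2HSV); mk=cv2.inRange(hs,(4,150,70),(11,255,255)); z=np.zeros_like(mk); z[160:212,375:445]=mk[160:212,375:445]
    kk=max(cv2.findContours(z,0,2)[0],key=cv2.contourArea); print(n,cv2.boundingRect(kk))
a=load("scene0.npz")["img"].astype(int);d=np.abs(a-s["img"]).max(2)
for nm,(x0,y0,x1,y1) in dict(jar=(400,225,422,252),pot=(145,200,175,235),glaze=(410,115,432,150),brush=(452,160,478,206),cup=(283,265,310,290)).items(): print(nm,(d[y0:y1,x0:x1]>60).mean())
```

```text
[[248, 234], [234, 244], [217, 245], [227, 273], [259, 260]]
0.557 0 [[260.2, 261.2], [227.4, 274.3], [249.0, 233.4], [216.5, 245.5]]
0.557 6 [[260.4, 262.0], [227.6, 275.1], [249.3, 233.5], [216.6, 245.7]]
0.557 -6 [[260.0, 260.3], [227.1, 273.4], [248.8, 233.4], [216.5, 245.5]]
blue [-0.0237932  -0.01160352]
orange [ 0.01169771 -0.03475297]
yellow [ 0.03437586 -0.01751848]
pale [-0.01190379 -0.02790008]
red [ 0.00772207 -0.01156976]
scene0.npz (381, 163, 61, 46)
scene11.npz (380, 163, 61, 46)
jar 0.0
pot 0.014285714285714285
glaze 0.0
brush 0.0
cup 0.6592592592592592
```

The scoop is flat on the mat and the bowl hasn't moved. Check the clay form, whose patch changed (possibly a shadow).

Run:
```python
from h import *
for n in("top0","scene0","scene11"):
    c=load(n+".npz"); r=(270,255,315,300) if n!="top0" else (365,115,395,145)
    h=cv2.cvtColor(c["img"],cv2.COLOR_RGB2HSV)[r[1]:r[3],r[0]:r[2]]; m=cv2.inRange(h,(3,160,40),(9,255,255))
    k=max(cv2.findContours(m,0,2)[0],key=cv2.contourArea); print(n,cv2.boundingRect(k),cv2.contourArea(k),h[...,2].mean())
```

```text
top0 (18, 23, 1, 1) 0.0 100.63555555555556
scene0 (16, 16, 22, 23) 343.0 141.77481481481482
scene11 (19, 16, 19, 23) 102.5 173.58172839506173
```

```bash
python3 -c "
from cell import sign_off; print(sign_off())"
```

```text
the job is handed in; nothing more can be done
None
```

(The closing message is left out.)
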